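# Return a component reel through the sprung flap of the drop box

## Robot

A 6-joint arm with a two-finger parallel gripper is mounted at the origin on a cart in front of the work surface, level with it; the furniture and walls round the work are solid. World frame = base frame: x ahead of the robot, y to its left, z up, the work surface at z = 0. Lengths are in m, angles in rad, forces in N, time in s.
With the tool pointing down it reaches from about 0.375 to 0.975 m from the base axis. Payload 3.8 kg.
Tool frame: the origin (TCP) lies at the very end of the fingers, on their centre line; the grasp point (between the pads) lies 19 mm behind it; z points along the fingers, y is the line along which they close (so a half turn about z gives the same grasp; the last joint's range is limited). The gripper opens to 85 mm and grips with 20 to 120 N. Pads are 22 mm wide; open, the fingers measure 114 mm over their backs; the gripper's body (76 mm by 85 mm) begins 54 mm behind the grasp point. The pads swing forward as they close: fully open they stand 13 mm farther back than shut.
Start: joints at [-1.216, 0.264, 1.604, -0, 1.274, -0.037], TCP at [0.258, -0.624, 0.231] pointing down, gripper open.
Joint ranges: [-2.63, 2.63], [-0.94, 2.18], [0.31, 2.57], [-1.31, 4.45], [0, 2.66], [-2.55, 2.55]. Speed limits (rad/s): [2.57, 2.57, 3.14, 3.14, 3.14, 3.14].

## Interface

Orientations are given as a rotation vector (axis times angle).
In Python, from workcell import read_state, read_camera, calibration, finish_job gives the robot as it stands.
- The arm moves only by the tool step_arm, never from a script. Its argument "commands" is a list of rows, each an object of numbers: "fingers": the gripper's target within -1 to 1 (shut at 1, half-way at 0, fully open at -1); "dx", "dy", "dz": the shift along the tool's x, y, z in m; "roll": the turn about the tool's z in degrees. In form: [{"fingers": .., "dx": .., "dy": .., "dz": .., "roll": ..}, ...]. A call has 1 to 8 rows; each row is the pose to reach, as a shift and turn from the pose commanded when the call began, along the tool's axes at that moment; what a row does not reach only later rows make up. A row lasts 1/8 s, in which the tool goes at most 62.5 mm and 10.7 degrees, less where a joint would pass 70% of its speed; a pose out of reach is approached as far as the arm can. A call with a gripper value outside its range is refused whole. The fingers move at their own pace and stop on an object; "squeeze" is the grip in N (left out, the last holds). Time passes only in rows, so rows that repeat a pose let the fingers close. It gives the time, the measured TCP pose, the force, the opening and the grip force at its end, in the units of the state.
- read_state(): the state, without advancing time (a new reading comes with each control period).
- read_camera(name): name is "scene" or "side" or "wrist"; returns (picture, depth): 384x512x3 uint8, blue, green, red; 384x512 float32, m along the optical axis (not along the pixel's ray), 0 where there is no reading.
- calibration(name): a dict with "intrinsics" (3x3 intrinsics, pixels), "k1" (the pictures are not rectified: a ray, as slopes to the right and down, at radius r is drawn at 1 + k1 r^2 times it, then the intrinsics apply), "world_to_cam" (4x4, takes a point from world to camera coordinates). Camera axes: x right, y up, looking along -z (the intrinsics and any distortion apply to the point x, -y, -z); pixel columns grow to the right and rows downward; lengths in m; the calibration is good to about 2 mm. A picture is of the moment at which its call begins: read the wrist's pose just before it. calibration takes no time and is no camera call; for the wrist camera it gives the pose at the moment of the call.
- finish_job(): hands the job in; it is judged then, once.
The state is a dict: "time": time; "q": joint angles; "joint_vel": joint speeds; "joint_torque": joint torques, N m; "tool_pos": TCP position; "tcp_rot": TCP orientation; "wrist_force": force on the tool from outside, world axes, zero at the start; "torque": the same for the moment, N m; "width": opening from 0.0 (shut) to 1.0 (fully open); "grip_force": force on a finger pad.
Only numpy, scipy, OpenCV 4.12 (cv2) and the standard library are available. Lean on these libraries where they do the work, as an engineer would, in place of code of your own. Each camera call takes 0.05 s, during which the arm holds its last target. There are 200 camera calls.

## Task

Put the component reel into the drop box: push the red-knobbed bolt fully back to clear the mouth, slide the reel along the deck and through the orange sprung flap until it drops flat inside, then push the bolt fully home again. The reel must open the flap itself: do not touch the flap with the gripper, do not lift the reel off the deck, and leave the other things on the bench alone.

Things in the scene. Friction and masses are not known exactly. Their poses are not given: they have to be found in the camera images.
- drop_box: Fixed grey drop box, turned up to 15 degrees from facing the robot. Origin: on its underside (2 mm over the bench) below the middle of the deck's far edge; +x points into the box (pushing direction, away from the robot), +y to its left, +z up. Deck: solid slab with dark mat, x -150 to 0 mm, y -125 to +125 mm, top at height 36 mm, no rim. (All sizes below are in this frame, heights above its underside.)
- well (a point): Centre of the storage well's floor, at x 59 mm, height 3 mm. The deck ends at x = 0 in a drop into the well: x 0 to 118 mm, y -58 to +58 mm. A reel pushed until its near edge passes x = 0 tips over that edge and drops in flat. The well's 6 mm side walls are 52 mm high up to x = 25 mm (open above, so fingers can follow the reel over the deck's edge), 78 mm high beyond.
- header (a point): Middle of the top of the header bar that spans the mouth: x 28 to 35 mm, underside at 72 mm, top at 78 mm (this point: x 31.5, y 0, height 78 mm). Behind it a clear roof covers the well at 78 mm height. The space above the header is open.
- flap (a joint): Orange sprung flap, 110 mm wide, 31 mm high, 3 mm thick, hinged at its top under the header (hinge at x 31 mm, height 71 mm), hanging to 3 mm above deck level. 0 = shut (upright), grows as its lower edge swings inward (+x) and up, at most 1.35 rad. A light spring (under 1.5 N at the lower edge) shuts it by itself. The reel lying flat under it holds it at about 0.7 rad.
- bolt (a joint): Steel slide bolt on the deck in front of the mouth, on its left (+y) side; slides along y at x = -16 mm. 0 = fully home: its tip reaches y = +16 mm and bars the reel's way. 0.042 m = fully back, against its stop: tip clear of the mouth at y = +58 mm. Stays where it is left; about 1.5 N of friction. Starts within 10 mm of fully home.
- bolt_knob (a point): Top centre of the bolt's upright red knob, a cylinder of 16 mm diameter from 49 to 83 mm height, at x = -16 mm, y = 68 mm when home, 110 mm when back. The steel keeper over the bolt between y 60 and 68 mm is 54 mm high: fingers pushing the knob from the right must stay above it.
- flap_edge (a point): Middle of the flap's lower edge.
- reel: Light grey component reel lying flat on the deck, a disc of 100 mm diameter and 12 mm thickness, about 60 g; origin at the centre of its underside. It starts up to 45 mm to either side of the box's centre line and 75 to 92 mm in front of the deck's far edge.
- solder: Red-flanged solder spool standing on the bench, 52 mm diameter, 42 mm high; bystander. Origin at the centre of its underside.
- phone: White phone lying flat, 138 x 70 x 8 mm; bystander. Origin at the centre of its underside.
- blue_tape: Roll of blue tape lying flat, 56 mm diameter, 19 mm high; bystander. Origin at the centre of its underside.
- red_driver: Red precision screwdriver lying flat, 144 mm long; bystander. Origin at the centre of its underside.

How it is judged:
By the outcome, as a careful person would: the job done as asked, in the order asked, and still so for the second after the job is handed in, with the robot touching nothing.
It also fails if it takes over 64 s, if anything falls off the work surface, if the arm or the gripper's body presses on something with over 40 N, if the wrist force passes 120 N, or if a joint passes its speed limit or range.

## Working session

There is one attempt and no reset: what is moved stays moved. The work goes in short steps, Python scripts to look and compute and a tool call to move; the robot and the scene stay as the last step left them, time stands still between calls to the robot, and variables do not carry over. Pictures are saved under pics/ and viewed, at most 10 in all, crops included, and the job is handed in when it is done.

Besides the shell and the picture viewer there is one more tool, called as name([rows], argument=value, ...), one row to a line, values as JSON. step_arm: Moves the arm, as the interface text tells. Its arguments: {"type":"object","properties":{"commands":{"type":"array","items":{"type":"object","properties":{"fingers":{"type":"number"},"dx":{"type":"number"},"dy":{"type":"number"},"dz":{"type":"number"},"roll":{"type":"number"}}}},"squeeze":{"type":"number"}},"required":["commands"]}

```bash
ls; mkdir -p pics; python3 - <<'E'
from workcell import *
import cv2,numpy as np
s=read_state();print({k:np.round(v,3) for k,v in s.items()})
for n in("scene","side"):
    p,d=read_camera(n);cv2.imwrite(f"pics/{n}0.png",p);np.savez(f"{n}0.npz",p=p,d=d);c=calibration(n);print(n,np.round(c["world_to_cam"],3).tolist(),c["k1"],c["intrinsics"])
E
```

```text
pics
{'time': np.float64(0.0), 'q': array([-1.216,  0.265,  1.605, -0.   ,  1.274, -0.037]), 'joint_vel': array([ 0.003, -0.   ,  0.   ,  0.001, -0.   ,  0.001]), 'joint_torque': array([ 0.0000e+00, -5.1511e+01, -3.6731e+01, -0.0000e+00,  1.3000e-02,
       -0.0000e+00]), 'tool_pos': array([ 0.257, -0.623,  0.23 ]), 'tcp_rot': array([-3.079e+00, -6.110e-01,  1.000e-03]), 'wrist_force': array([-0.235, -0.025, -0.41 ]), 'torque': array([-0.073,  0.007,  0.019]), 'grip_force': np.float64(0.0), 'width': np.float64(1.001)}
scene [[0.754, -0.657, 0.02, -0.48], [0.268, 0.335, 0.903, -0.193], [-0.6, -0.676, 0.429, -1.103], [0.0, 0.0, 0.0, 1.0]] -0.149035142656619 [[426.05983838   0.         262.3969661 ]
 [  0.         426.05983838 189.97936119]
 [  0.           0.           1.        ]]
side [[-0.898, -0.441, -0.005, 0.417], [0.301, -0.621, 0.723, -0.284], [-0.322, 0.648, 0.69, -0.903], [0.0, 0.0, 0.0, 1.0]] -0.12448944584912913 [[379.41571064   0.         256.44716745]
 [  0.         379.41571064 187.53474584]
 [  0.           0.           1.        ]]
```

View pics/scene0.png

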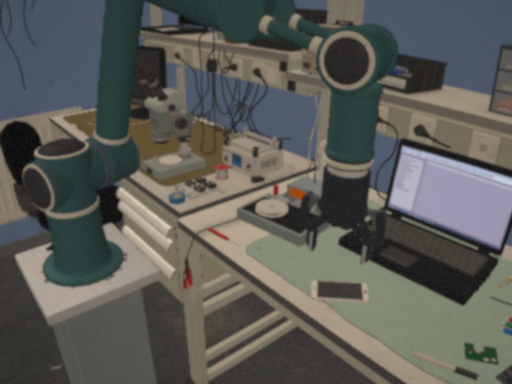

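View pics/side0.png

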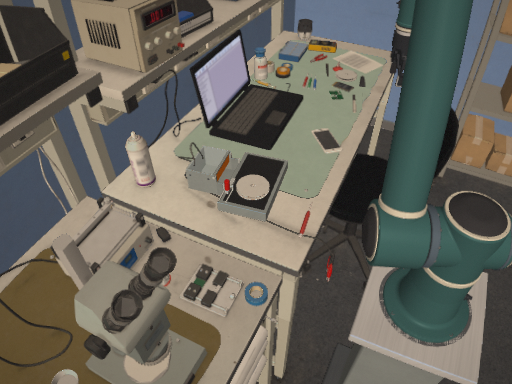

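The scene camera shows the reel at (271,207), the knob at (276,188) and the flap at (297,194), with the arm partly in the way. The side view is clear: reel (252,187), knob (227,185), flap (222,170), and dark mat around (255,185).

```bash
cat > h.py <<'E'
import cv2,numpy as np
from workcell import *
def rays(n,uv,c=None):
    c=c or calibration(n);K=np.array(c["intrinsics"]);T=np.array(c["world_to_cam"])
    x=cv2.undistortPoints(np.float64(uv).reshape(-1,1,2),K,np.array([c["k1"],0,0,0.]))[:,0]
    R=T[:3,:3];o=-R.T@T[:3,3]
    return o,np.c_[x[:,0],-x[:,1],-np.ones(len(x))]@R
def plane(n,uv,z,c=None):
    o,d=rays(n,uv,c);return o+d*((z-o[2])/d[:,2])[:,None]
def proj(n,P,c=None):
    c=c or calibration(n);K=np.array(c["intrinsics"]);T=np.array(c["world_to_cam"])
    q=np.float64(P).reshape(-1,3)@T[:3,:3].T+T[:3,3];q=q*[1,-1,-1]
    return cv2.projectPoints(q,np.zeros(3),np.zeros(3),K,np.array([c["k1"],0,0,0.]))[0][:,0]
def blobs(m):
    n,l,s,c=cv2.connectedComponentsWithStats(m.astype(np.uint8));return l,[(i,*s[i],*np.round(c[i],1)) for i in range(1,n) if s[i][4]>15]
E
python3 - <<'E'
from h import *
for n,(x0,y0,x1,y1) in dict(side=(180,140,295,225),scene=(230,175,330,250)).items():
    p=np.load(n+"0.npz")["p"]
    cv2.imwrite(f"pics/{n}_crop.png",cv2.resize(p[y0:y1,x0:x1],None,fx=6,fy=6,interpolation=cv2.INTER_CUBIC))
    hsv=cv2.cvtColor(p,cv2.COLOR_BGR2HSV);H,S,V=cv2.split(hsv)
    roi=np.zeros(H.shape,bool);roi[y0:y1,x0:x1]=1
    for nm,m in dict(red=((H<6)|(H>174))&(S>150)&(V>60),orange=(H>=6)&(H<18)&(S>150)&(V>60),mat=V<60,reel=(V>140)&(S<60)).items():
        print(n,nm,[tuple(map(float,b)) for b in blobs(m&roi)[1]])
E
```

```text
side red [(1.0, 224.0, 179.0, 6.0, 12.0, 53.0, 226.7, 184.5)]
side orange [(1.0, 217.0, 155.0, 12.0, 26.0, 97.0, 222.5, 167.7)]
side mat [(2.0, 233.0, 140.0, 44.0, 10.0, 246.0, 258.5, 143.0), (4.0, 228.0, 155.0, 56.0, 55.0, 1186.0, 256.7, 178.1), (9.0, 223.0, 194.0, 6.0, 7.0, 20.0, 225.3, 197.1)]
side reel [(1.0, 180.0, 140.0, 115.0, 85.0, 2782.0, 254.3, 169.5), (2.0, 192.0, 145.0, 7.0, 13.0, 40.0, 194.7, 151.0), (3.0, 180.0, 159.0, 93.0, 66.0, 1956.0, 205.3, 206.0), (9.0, 236.0, 175.0, 33.0, 25.0, 656.0, 252.4, 186.7), (11.0, 230.0, 178.0, 5.0, 14.0, 32.0, 231.6, 182.8)]
scene red [(1.0, 274.0, 185.0, 3.0, 10.0, 21.0, 275.2, 189.9)]
scene orange [(1.0, 290.0, 188.0, 15.0, 11.0, 115.0, 296.6, 193.1)]
scene mat [(1.0, 269.0, 175.0, 61.0, 73.0, 1353.0, 308.2, 213.3), (2.0, 252.0, 178.0, 11.0, 4.0, 34.0, 256.9, 179.2), (4.0, 244.0, 203.0, 11.0, 10.0, 60.0, 250.4, 207.4)]
scene reel [(1.0, 230.0, 175.0, 29.0, 20.0, 355.0, 239.8, 183.1), (2.0, 265.0, 175.0, 19.0, 7.0, 62.0, 271.8, 176.6), (3.0, 278.0, 175.0, 28.0, 20.0, 141.0, 287.2, 184.4), (4.0, 308.0, 175.0, 6.0, 4.0, 20.0, 310.7, 176.2), (5.0, 316.0, 175.0, 6.0, 5.0, 27.0, 318.6, 176.8), (6.0, 230.0, 186.0, 43.0, 34.0, 407.0, 246.4, 200.3), (7.0, 256.0, 199.0, 32.0, 17.0, 391.0, 271.6, 206.6), (8.0, 230.0, 220.0, 46.0, 30.0, 887.0, 246.7, 235.8), (12.0, 319.0, 236.0, 11.0, 14.0, 54.0, 324.8, 243.7), (26.0, 288.0, 246.0, 12.0, 4.0, 22.0, 293.0, 247.6)]
```

View pics/side_crop.png

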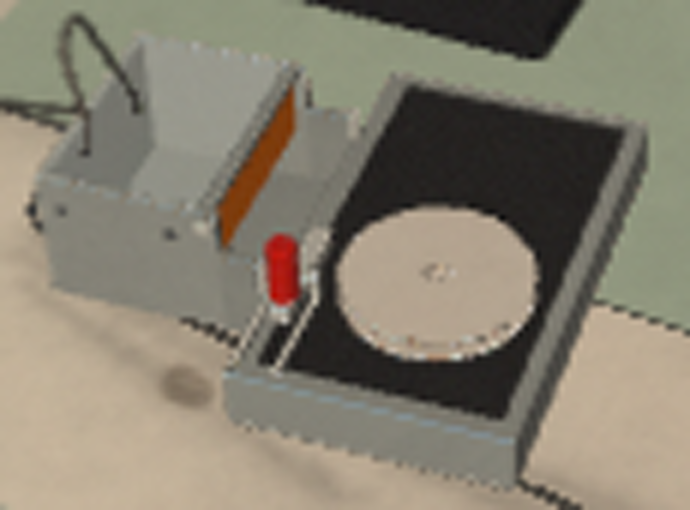

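The crop shows the deck-top corners at about (645,128), (513,435), (228,375) and (398,75). The reel is centred at (437,282) and the knob top at (281,243).

```bash
python3 - <<'E'
from h import *
f=lambda a:(np.array(a,float)+.5)/6-.5+[180,140]
names=["nr","nl","fl","fr"]
L=np.array([[-150,-125],[-150,125],[0,125],[0,-125]])/1000
W=plane("side",f([(645,128),(513,435),(228,375),(398,75)]),.038)[:,:2];print(W.round(4))
print("edges",np.linalg.norm(W-np.roll(W,-1,0),axis=1).round(4))
def fit(L,W):
    a,b=L-L.mean(0),W-W.mean(0);U,s,Vt=np.linalg.svd(a.T@b);R=(U@Vt).T;return R,W.mean(0)-R@L.mean(0)
R,t=fit(L,W);print("yaw",np.degrees(np.arctan2(R[1,0],R[0,0])),t,(W-(L@R.T+t)).round(4).tolist())
for n in("side","scene"):
    p=np.load(n+"0.npz")["p"];H,S,V=cv2.split(cv2.cvtColor(p,cv2.COLOR_BGR2HSV))
    m=((V>140)&(S<60)).astype(np.uint8);c=(252,187) if n=="side" else (271,206)
    l,_=blobs(m);i=l[c[1],c[0]];cs=cv2.findContours((l==i).astype(np.uint8),0,1)[0];k=max(cs,key=len)[:,0]
    P=plane(n,k,.05)[:,:2];e=cv2.minEnclosingCircle(P.astype(np.float32))
    print(n,"reel",e,"box",(R.T@(np.array(e[0])-t)).round(4))
kt=dict(side=f([(281,238)])[0],scene=(275.2,185))
for n in kt: 
    w=plane(n,[kt[n]],.085)[0,:2];print(n,"knob",w.round(4),(R.T@(w-t)).round(4))
np.savez("box.npz",R=R,t=t)
E
```

```text
[[ 0.504  -0.3085]
 [ 0.4722 -0.0719]
 [ 0.6135 -0.0471]
 [ 0.6465 -0.291 ]]
edges [0.2388 0.1435 0.2462 0.1435]
yaw 7.883328272538454 [ 0.63334041 -0.16932937] [[0.0021, 0.0052], [0.0046, -0.0058], [-0.0027, -0.0016], [-0.004, 0.0021]]
side reel ((0.5450862646102905, -0.1394730508327484), 0.05484602227807045) box [-0.0833  0.0417]
scene reel ((0.5429930686950684, -0.1476266235113144), 0.05711768567562103) box [-0.0865  0.0339]
side knob [ 0.611  -0.1007] [-0.0127  0.071 ]
scene knob [ 0.6082 -0.0931] [-0.0144  0.079 ]
```

View pics/scene_crop.png

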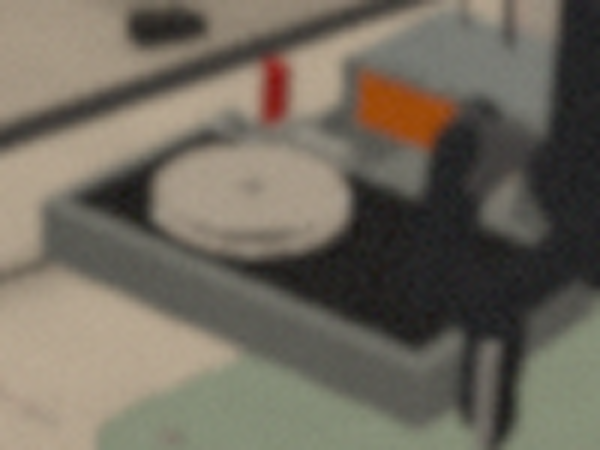

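```bash
cat >> h.py <<'E'
from scipy.spatial.transform import Rotation as Ro
def delta(p,yaw):
    "dx dy dz roll to reach world p with tool x at yaw (deg)"
    s=read_state();R=Ro.from_rotvec(s["tcp_rot"]).as_matrix()
    y0=np.degrees(np.arctan2(R[1,0],R[0,0]))
    return np.round(R.T@(np.array(p)-s["tool_pos"]),4),round(y0-yaw,1)
def bw(p):
    b=np.load("box.npz");return np.r_[b["R"]@np.array(p[:2])+b["t"],p[2]]
E
python3 - <<'E'
from h import *
s=read_state();c=calibration("wrist");T=np.array(c["world_to_cam"]);o=-T[:3,:3].T@T[:3,3]
print("cam",o,"look",-T[2,:3],o-s["tool_pos"],"right",T[0,:3])
print(delta([.5,-.16,.33],7.9), np.degrees(np.arctan2(*Ro.from_rotvec(s["tcp_rot"]).as_matrix()[[1,0],0])))
E
```

```text
cam [ 0.31841029 -0.59783133  0.37225226] look [-0.24411519 -0.09837077 -0.96474399] [0.06091094 0.02538745 0.14218244] right [ 0.38206953 -0.92413034 -0.00244786]
(array([ 0.401 , -0.3357, -0.0992]), np.float64(14.5)) 22.446933140124017
```

step_arm([
  {"fingers":1,"dx":0.466,"dy":-0.308,"dz":-0.07,"roll":14.5},
  {"fingers":1,"dx":0.466,"dy":-0.308,"dz":-0.07,"roll":14.5},
  {"fingers":1,"dx":0.466,"dy":-0.308,"dz":-0.07,"roll":14.5},
  {"fingers":1,"dx":0.466,"dy":-0.308,"dz":-0.07,"roll":14.5},
  {"fingers":1,"dx":0.466,"dy":-0.308,"dz":-0.07,"roll":14.5},
  {"fingers":1,"dx":0.466,"dy":-0.308,"dz":-0.07,"roll":14.5},
  {"fingers":1,"dx":0.466,"dy":-0.308,"dz":-0.07,"roll":14.5},
  {"fingers":1,"dx":0.466,"dy":-0.308,"dz":-0.07,"roll":14.5},
])

```text
time: 1.1
tool_pos: [0.5364, -0.211, 0.2933]
tcp_rot: [-3.134, -0.218, 0.001]
wrist_force: [0.6, 0.0, -0.6]
width: -0.0
grip_force: 0.0
```

step_arm([
  {"fingers":1,"dx":0,"dy":0,"dz":0,"roll":0},
  {"fingers":1,"dx":0,"dy":0,"dz":0,"roll":0},
  {"fingers":1,"dx":0,"dy":0,"dz":0,"roll":0},
])

```text
time: 1.48
tool_pos: [0.5348, -0.2141, 0.2928]
tcp_rot: [-3.134, -0.215, 0.002]
wrist_force: [0.2, -0.5, 1.3]
width: 0.002
grip_force: 0.0
```

```bash
python3 - <<'E'
from h import *
s=read_state();c=calibration("wrist");p,d=read_camera("wrist");cv2.imwrite("pics/w1.png",p);np.savez("w1.npz",p=p,d=d,c=np.array(c,dtype=object))
print(s["tool_pos"],s["time"],s["width"])
E
```

```text
[ 0.53479592 -0.21412181  0.2927888 ] 1.475 0.001542925335568227
```

View pics/w1.png

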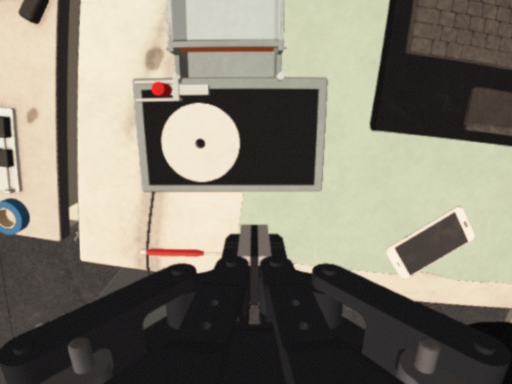

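The wrist view is clear. Deck corners are at about (134,79), (327,78), (322,190) and (143,191), the reel centre is at (200,143), the knob at (158,89) and the bolt tip at (209,90). The red driver lies at (175,253).

```bash
python3 - <<'E'
from h import *
z=np.load("w1.npz",allow_pickle=True);p=z["p"];c=z["c"].item()
H,S,V=cv2.split(cv2.cvtColor(p,cv2.COLOR_BGR2HSV))
P=lambda uv,h:plane("wrist",uv,h,c)[:,:2]
# deck outline: lines at edges, via gradient on horizontal/vertical scans
L=np.array([[-150,-125],[-150,125],[0,125],[0,-125]])/1000
W=P([(322,190.5),(143,191.5),(134,79.5),(327,78.5)],.038)
print(W.round(4).tolist(),"edges",np.linalg.norm(W-np.roll(W,-1,0),axis=1).round(4))
a,b=L-L.mean(0),W-W.mean(0);U,s,Vt=np.linalg.svd(a.T@b);R=(U@Vt).T;t=W.mean(0)-R@L.mean(0)
print("yaw",np.degrees(np.arctan2(R[1,0],R[0,0])),t,(W-(L@R.T+t)).round(4).tolist())
np.savez("box.npz",R=R,t=t);B=lambda w:((w-t)@R).round(4).tolist()
l,_=blobs((V>140)&(S<70));k=max(cv2.findContours((l==l[160,215]).astype(np.uint8),0,1)[0],key=len)[:,0]
q=P(k,.05);e=cv2.minEnclosingCircle(q.astype(np.float32));print("reel",e,B(np.array(e[0])))
m=((H<6)|(H>174))&(S>150)&(V>90);print(blobs(m)[1][:6])
print("knob blob",B(P([(158,88.5)],.085)),"bolt tip",B(P([(208.5,90)],.047)),"reel mean",B(P([(200,143)],.05)))
print("driver", P([(147,252),(203,253)],.005).tolist())
E
```

```text
[[0.503, -0.3124], [0.4678, -0.068], [0.6143, -0.049], [0.6478, -0.2909]] edges [0.2469 0.1478 0.2442 0.1463]
yaw 8.00878574135588 [ 0.63250624 -0.16959584] [[0.0017, 0.0019], [0.0012, -0.0012], [-0.0008, -0.0032], [-0.0021, 0.0025]]
reel ((0.5464090704917908, -0.1425311118364334), 0.05079510807991028) [-0.0815, 0.0388]
[(1, np.int32(151), np.int32(82), np.int32(20), np.int32(15), np.int32(222), np.float64(160.3), np.float64(89.2)), (2, np.int32(147), np.int32(249), np.int32(56), np.int32(7), np.int32(301), np.float64(173.7), np.float64(252.0))]
knob blob [[-0.0158, 0.0773]] bolt tip [[-0.0162, 0.0259]] reel mean [[-0.0814, 0.0387]]
driver [[0.35704060867785103, -0.06632876054659984], [0.36849144770620623, -0.1553825405432604]]
```

```bash
python3 - <<'E'
from h import *
print(delta(bw([-.016,.04,.12]),8.0),delta(bw([-.016,.04,.065]),8.0))
E
```

```text
(array([ 0.0869, -0.0709,  0.1729]), np.float64(-0.2)) (array([ 0.087 , -0.0709,  0.2279]), np.float64(-0.2))
```

step_arm([
  {"fingers":1,"dx":0.087,"dy":-0.071,"dz":0.1,"roll":0},
  {"fingers":1,"dx":0.087,"dy":-0.071,"dz":0.14,"roll":0},
  {"fingers":1,"dx":0.087,"dy":-0.071,"dz":0.17,"roll":0},
  {"fingers":1,"dx":0.087,"dy":-0.071,"dz":0.18,"roll":0},
  {"fingers":1,"dx":0.087,"dy":-0.071,"dz":0.2,"roll":0},
  {"fingers":1,"dx":0.087,"dy":-0.071,"dz":0.215,"roll":0},
  {"fingers":1,"dx":0.087,"dy":-0.071,"dz":0.228,"roll":0},
  {"fingers":1,"dx":0.087,"dy":-0.071,"dz":0.228,"roll":0},
])

```text
time: 2.52
tool_pos: [0.6116, -0.1311, 0.065]
tcp_rot: [-3.134, -0.217, 0.001]
wrist_force: [0.1, -0.5, 0.6]
width: 0.002
grip_force: 0.0
```

```bash
python3 - <<'E'
from h import *
print(read_state()["wrist_force"],delta(bw([-.016,.04,.065]),8.0),delta(bw([-.016,.085,.065]),8.0))
E
```

```text
[ 0.0784418  -0.52784413  0.61999295] (array([-0.0007,  0.0011,  0.    ]), np.float64(-0.1)) (array([-0.0007, -0.0439,  0.0001]), np.float64(-0.1))
```

step_arm([
  {"fingers":1,"dx":-0.001,"dy":-0.01},
  {"fingers":1,"dx":-0.001,"dy":-0.017},
  {"fingers":1,"dx":-0.001,"dy":-0.024},
  {"fingers":1,"dx":-0.001,"dy":-0.03},
  {"fingers":1,"dx":-0.001,"dy":-0.036},
  {"fingers":1,"dx":-0.001,"dy":-0.04},
  {"fingers":1,"dx":-0.001,"dy":-0.043},
  {"fingers":1,"dx":-0.001,"dy":-0.043},
])

```text
invalid input
```

step_arm([
  {"fingers":1,"dy":-0.001},
  {"fingers":1,"dy":-0.002},
  {"fingers":1,"dy":-0.003},
])

```text
invalid input
```

All keys are required.

step_arm([
  {"fingers":1,"dx":-0.001,"dy":-0.01,"dz":0,"roll":0},
  {"fingers":1,"dx":-0.001,"dy":-0.017,"dz":0,"roll":0},
  {"fingers":1,"dx":-0.001,"dy":-0.024,"dz":0,"roll":0},
  {"fingers":1,"dx":-0.001,"dy":-0.03,"dz":0,"roll":0},
  {"fingers":1,"dx":-0.001,"dy":-0.036,"dz":0,"roll":0},
  {"fingers":1,"dx":-0.001,"dy":-0.04,"dz":0,"roll":0},
  {"fingers":1,"dx":-0.001,"dy":-0.043,"dz":0,"roll":0},
  {"fingers":1,"dx":-0.001,"dy":-0.043,"dz":0,"roll":0},
])

```text
time: 3.52
tool_pos: [0.6049, -0.0878, 0.0652]
tcp_rot: [-3.134, -0.218, 0.001]
wrist_force: [-0.3, -0.1, -0.0]
width: 0.0
grip_force: 0.1
```

step_arm([
  {"fingers":1,"dx":0,"dy":-0.001,"dz":0,"roll":0},
  {"fingers":1,"dx":0,"dy":-0.002,"dz":0,"roll":0},
  {"fingers":1,"dx":0,"dy":-0.003,"dz":0,"roll":0},
])

```text
time: 3.9
tool_pos: [0.6045, -0.0853, 0.0652]
tcp_rot: [-3.134, -0.217, 0.001]
wrist_force: [-0.4, -1.7, 0.1]
width: 0.0
grip_force: 0.8
```

step_arm([
  {"fingers":1,"dx":0,"dy":-0.001,"dz":0,"roll":0},
  {"fingers":1,"dx":0,"dy":-0.002,"dz":0,"roll":0},
  {"fingers":1,"dx":0,"dy":-0.003,"dz":0,"roll":0},
])

```text
time: 4.28
tool_pos: [0.6043, -0.0832, 0.0652]
tcp_rot: [3.132, 0.219, -0.0]
wrist_force: [0.2, -7.0, -2.4]
width: -0.0
grip_force: 3.7
```

```bash
python3 - <<'E'
from h import *
b=np.load("box.npz");s=read_state();print((s["tool_pos"][:2]-b["t"])@b["R"],s["wrist_force"])
E
```

```text
[-0.01592758  0.0894481 ] [ 0.19119691 -6.9898036  -2.42935038]
```

step_arm([
  {"fingers":1,"dx":0,"dy":-0.001,"dz":0,"roll":0},
  {"fingers":1,"dx":0,"dy":-0.001,"dz":0,"roll":0},
])

```text
time: 4.53
tool_pos: [0.6043, -0.0832, 0.0653]
tcp_rot: [3.131, 0.219, 0.0]
wrist_force: [0.4, -7.7, -2.7]
width: 0.003
grip_force: 4.2
```

```bash
python3 - <<'E'
from h import *
for p in ([-.016,.075,.11],[-.0815,.12,.1],[-.0815,.12,.044],[-.0815,.0660,.044]): print(delta(bw(p),8.0))
E
```

```text
(array([-0.0001,  0.0146, -0.0447]), np.float64(-0.0))
(array([-0.0656, -0.0304, -0.0348]), np.float64(-0.0))
(array([-0.0656, -0.0305,  0.0212]), np.float64(-0.0))
(array([-0.0656,  0.0235,  0.0214]), np.float64(-0.0))
```

step_arm([
  {"fingers":1,"dx":0,"dy":0.015,"dz":0,"roll":0},
  {"fingers":1,"dx":0,"dy":0.015,"dz":-0.045,"roll":0},
  {"fingers":1,"dx":-0.04,"dy":0.01,"dz":-0.045,"roll":0},
  {"fingers":1,"dx":-0.0655,"dy":-0.029,"dz":-0.035,"roll":0},
  {"fingers":1,"dx":-0.0655,"dy":-0.029,"dz":-0.035,"roll":0},
  {"fingers":1,"dx":-0.0655,"dy":-0.029,"dz":0.0,"roll":0},
  {"fingers":1,"dx":-0.0655,"dy":-0.029,"dz":0.015,"roll":0},
  {"fingers":1,"dx":-0.0655,"dy":-0.029,"dz":0.021,"roll":0},
])

```text
time: 5.52
tool_pos: [0.5351, -0.0617, 0.0435]
tcp_rot: [-3.133, -0.217, 0.003]
wrist_force: [-0.3, 0.3, 1.1]
width: 0.003
grip_force: 0.0
```

```bash
python3 - <<'E'
from h import *
b=np.load("box.npz");s=read_state();print((s["tool_pos"][:2]-b["t"])@b["R"],s["tool_pos"],s["wrist_force"])
p,d=read_camera("wrist");cv2.imwrite("pics/w2.png",p)
E
```

```text
[-0.0814214   0.12038609] [ 0.53510618 -0.06172794  0.04347744] [-0.31140965  0.26209355  1.06616054]
```

View pics/w2.png

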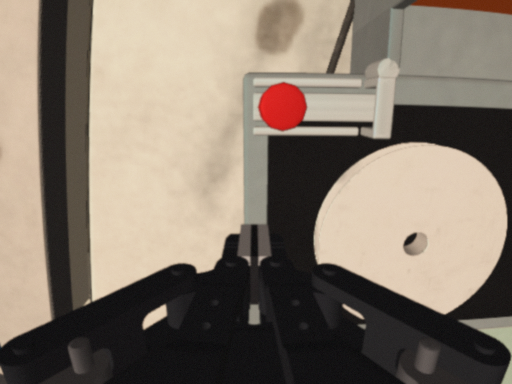

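The bolt is back: the knob is at (283,106) and the tip is withdrawn into the keeper. The closed fingers stand just left of the reel, whose centre is at (415,243). Next I slide it sideways onto the centre line.

step_arm([
  {"fingers":1,"dx":0,"dy":0.01,"dz":0,"roll":0},
  {"fingers":1,"dx":0,"dy":0.018,"dz":0,"roll":0},
  {"fingers":1,"dx":0,"dy":0.026,"dz":0,"roll":0},
  {"fingers":1,"dx":0,"dy":0.034,"dz":0,"roll":0},
  {"fingers":1,"dx":0,"dy":0.042,"dz":0,"roll":0},
  {"fingers":1,"dx":0,"dy":0.049,"dz":0,"roll":0},
  {"fingers":1,"dx":0,"dy":0.055,"dz":0,"roll":0},
  {"fingers":1,"dx":0,"dy":0.058,"dz":0,"roll":0},
])

```text
time: 6.58
tool_pos: [0.5434, -0.1194, 0.0444]
tcp_rot: [-3.134, -0.217, 0.0]
wrist_force: [-0.1, 0.7, 0.8]
width: 0.001
grip_force: 0.4
```

```bash
python3 - <<'E'
from h import *
b=np.load("box.npz");s=read_state();B=lambda w:(w-b["t"])@b["R"];print(B(s["tool_pos"][:2]),s["wrist_force"])
c=calibration("wrist");p,d=read_camera("wrist");cv2.imwrite("pics/w3.png",p)
for z in (.12,): print(delta(bw([-.16,0,.1]),8.0))
H,S,V=cv2.split(cv2.cvtColor(p,cv2.COLOR_BGR2HSV))
l,bl=blobs((V>140)&(S<70));print([tuple(map(float,x)) for x in bl])
E
```

```text
[-0.08122453  0.06213681] [-0.08059702  0.67778563  0.7746039 ]
(array([-0.0788,  0.062 , -0.0555]), np.float64(-0.1))
[(1.0, 4.0, 0.0, 508.0, 332.0, 76655.0, 183.9, 110.1), (35.0, 480.0, 57.0, 6.0, 6.0, 16.0, 482.6, 59.7), (79.0, 267.0, 144.0, 194.0, 160.0, 21494.0, 370.6, 217.9), (80.0, 242.0, 255.0, 9.0, 10.0, 41.0, 246.9, 257.8), (81.0, 258.0, 255.0, 9.0, 10.0, 43.0, 260.7, 258.2), (82.0, 142.0, 305.0, 24.0, 24.0, 275.0, 153.9, 316.5), (83.0, 342.0, 304.0, 24.0, 25.0, 316.0, 353.2, 316.0), (84.0, 460.0, 316.0, 52.0, 68.0, 1005.0, 496.3, 335.0)]
```

View pics/w3.png

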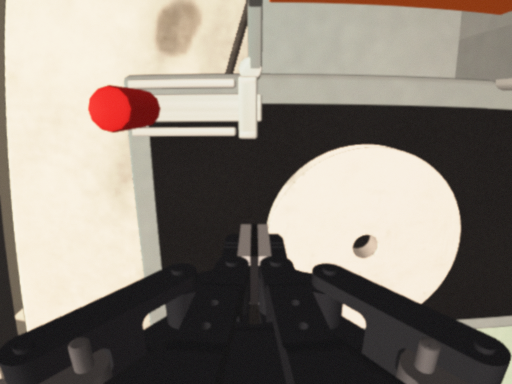

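The reel's hub is at (365,245), roughly on the centre line. I back off, rise behind the reel and check the alignment.

step_arm([
  {"fingers":1,"dx":0,"dy":-0.012,"dz":0,"roll":0},
  {"fingers":0.2,"dx":0,"dy":-0.012,"dz":-0.055,"roll":0},
  {"fingers":0.2,"dx":-0.04,"dy":0.025,"dz":-0.1,"roll":0},
  {"fingers":0.2,"dx":-0.084,"dy":0.062,"dz":-0.15,"roll":0},
  {"fingers":0.2,"dx":-0.084,"dy":0.062,"dz":-0.18,"roll":0},
  {"fingers":0.2,"dx":-0.084,"dy":0.062,"dz":-0.18,"roll":0},
  {"fingers":0.2,"dx":-0.084,"dy":0.062,"dz":-0.18,"roll":0},
])

```text
time: 7.5
tool_pos: [0.4685, -0.1913, 0.224]
tcp_rot: [-3.134, -0.218, 0.0]
wrist_force: [-0.7, -0.1, 0.1]
width: 0.4
grip_force: 0.0
```

```bash
python3 - <<'E'
from h import *
b=np.load("box.npz");s=read_state();B=lambda w:((w-b["t"])@b["R"]).round(4).tolist();print(B(s["tool_pos"][:2]),s["tool_pos"],s["width"])
c=calibration("wrist");p,d=read_camera("wrist");cv2.imwrite("pics/w4.png",p)
np.savez("w4.npz",p=p,c=np.array(c,dtype=object))
E
```

```text
[-0.1654, 0.0014] [ 0.46854124 -0.1912594   0.22401218] 0.4002854503168053
```

View pics/w4.png

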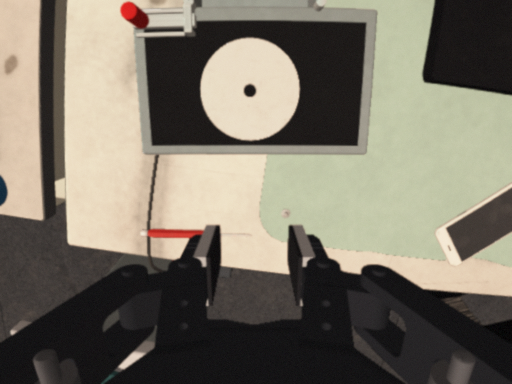

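The reel's hub is at (250,89), the deck's midline is near column 256, and the mouth is at columns 197 to 320.

```bash
python3 - <<'E'
from h import *
z=np.load("w4.npz",allow_pickle=True);p=z["p"];c=z["c"].item();b=np.load("box.npz")
B=lambda uv,h:((plane("wrist",uv,h,c)[:,:2]-b["t"])@b["R"]).round(4).tolist()
print("deck corners fl fr nr nl",B([(134.5,9),(376,10),(367.5,153),(144.5,153)],.038))
H,S,V=cv2.split(cv2.cvtColor(p,cv2.COLOR_BGR2HSV))
l,_=blobs((V>140)&(S<70));k=max(cv2.findContours((l==l[110,260]).astype(np.uint8),0,1)[0],key=len)[:,0]
e=cv2.minEnclosingCircle(np.array(B(k,.05),np.float32));print("reel",e)
for q in ([-.165,.002,.041],[-.165,.002,.06]):print(delta(bw(q),8.0))
E
```

```text
deck corners fl fr nr nl [[-0.0008, 0.1223], [-0.0018, -0.1215], [-0.1479, -0.1238], [-0.1478, 0.1229]]
reel ((-0.08273530006408691, 0.006170482374727726), 0.05021560937166214)
(array([0.0011, 0.    , 0.1821]), np.float64(-0.0))
(array([0.001 , 0.    , 0.1631]), np.float64(-0.0))
```

step_arm([
  {"fingers":0.2,"dx":0,"dy":0.002,"dz":0.06,"roll":0},
  {"fingers":0.2,"dx":0,"dy":0.002,"dz":0.12,"roll":0},
  {"fingers":0.2,"dx":0,"dy":0.002,"dz":0.16,"roll":0},
  {"fingers":0.2,"dx":0,"dy":0.002,"dz":0.175,"roll":0},
  {"fingers":0.2,"dx":0,"dy":0.002,"dz":0.183,"roll":0},
  {"fingers":0.2,"dx":0.01,"dy":0.002,"dz":0.183,"roll":0},
  {"fingers":0.2,"dx":0.018,"dy":0.002,"dz":0.183,"roll":0},
  {"fingers":0.2,"dx":0.025,"dy":0.002,"dz":0.183,"roll":0},
])

```text
time: 8.55
tool_pos: [0.4957, -0.191, 0.043]
tcp_rot: [3.133, 0.218, 0.004]
wrist_force: [-0.0, -0.1, 0.6]
width: 0.399
grip_force: 0.4
```

step_arm([
  {"fingers":0.2,"dx":0.005,"dy":0,"dz":0,"roll":0},
  {"fingers":0.2,"dx":0.01,"dy":0,"dz":0,"roll":0},
  {"fingers":0.2,"dx":0.015,"dy":0,"dz":0,"roll":0},
  {"fingers":0.2,"dx":0.02,"dy":0,"dz":0,"roll":0},
  {"fingers":0.2,"dx":0.024,"dy":0,"dz":0,"roll":0},
  {"fingers":0.2,"dx":0.026,"dy":0,"dz":0,"roll":0},
])

```text
time: 9.3
tool_pos: [0.5198, -0.1869, 0.0414]
tcp_rot: [-3.134, -0.218, 0.0]
wrist_force: [-0.6, 0.5, 0.8]
width: 0.4
grip_force: 0.4
```

```bash
cat > look.py <<'E'
from h import *
import sys
b=np.load("box.npz");s=read_state();B=lambda w:((w-b["t"])@b["R"]).round(4).tolist();print(B(s["tool_pos"][:2]),s["tool_pos"],s["wrist_force"])
c=calibration("wrist");p,d=read_camera("wrist");cv2.imwrite(f"pics/{sys.argv[1]}.png",p);np.savez(f"{sys.argv[1]}.npz",p=p,c=np.array(c,dtype=object))
V=p.min(2);V[:,:]=np.where(V>140,255,0)
l,bl=blobs(V>0)
for x in bl:
    if x[5]>3000:
        k=max(cv2.findContours((l==x[0]).astype(np.uint8),0,1)[0],key=len)[:,0]
        print(x[1:6],cv2.minEnclosingCircle(np.array(B(plane("wrist",k,.05,c)[:,:2]),np.float32)))
E
python3 look.py w5
```

```text
[-0.114, -0.0015] [ 0.51980322 -0.18692858  0.04139665] [-0.6068542   0.50545204  0.79981796]
(np.int32(0), np.int32(0), np.int32(101), np.int32(342), np.int32(15232)) ((-0.09099999815225601, 0.10750000178813934), 0.09759487211704254)
(np.int32(110), np.int32(0), np.int32(402), np.int32(344), np.int32(63129)) ((-0.09515000134706497, -0.04844999685883522), 0.13693174719810486)
(np.int32(206), np.int32(281), np.int32(97), np.int32(44), np.int32(3419)) ((-0.15033021569252014, -0.0011271997354924679), 0.025389110669493675)
```

View pics/w5.png

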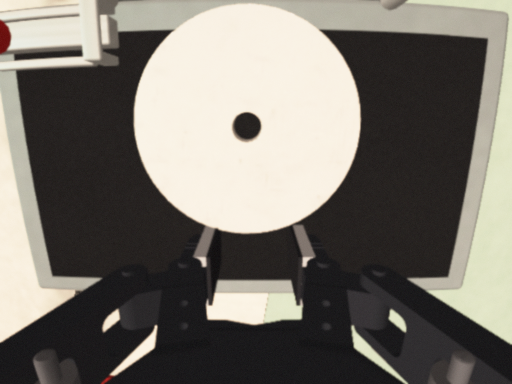

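The hub is at (247,125), about 2 mm left of centre, and the reel clears the bolt tip at (117,30). I push on.

step_arm([
  {"fingers":0.2,"dx":0.006,"dy":0,"dz":0,"roll":0},
  {"fingers":0.2,"dx":0.014,"dy":0,"dz":0,"roll":0},
  {"fingers":0.2,"dx":0.022,"dy":0,"dz":0,"roll":0},
  {"fingers":0.2,"dx":0.03,"dy":0,"dz":0,"roll":0},
  {"fingers":0.2,"dx":0.038,"dy":0,"dz":0,"roll":0},
  {"fingers":0.2,"dx":0.044,"dy":0,"dz":0,"roll":0},
  {"fingers":0.2,"dx":0.048,"dy":0,"dz":0,"roll":0},
  {"fingers":0.2,"dx":0.05,"dy":0,"dz":0,"roll":0},
])

```text
time: 10.35
tool_pos: [0.569, -0.18, 0.0413]
tcp_rot: [-3.134, -0.218, 0.001]
wrist_force: [-1.6, 0.2, 1.0]
width: 0.398
grip_force: 0.8
```

```bash
python3 look.py w6|head -1
```

```text
[-0.0643, -0.0015] [ 0.56900522 -0.17999602  0.04133935] [-1.5712773  0.2372538  1.0227118]
```

View pics/w6.png

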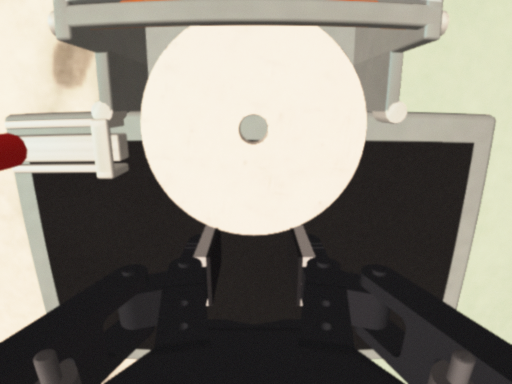

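The reel is centred in the mouth (columns 141–366 between walls at about 105 and 395), with its hub at the deck's edge. I keep pushing.

step_arm([
  {"fingers":0.2,"dx":0.006,"dy":0,"dz":0,"roll":0},
  {"fingers":0.2,"dx":0.013,"dy":0,"dz":0,"roll":0},
  {"fingers":0.2,"dx":0.02,"dy":0,"dz":0,"roll":0},
  {"fingers":0.2,"dx":0.027,"dy":0,"dz":0,"roll":0},
  {"fingers":0.2,"dx":0.033,"dy":0,"dz":0,"roll":0},
  {"fingers":0.2,"dx":0.039,"dy":0,"dz":0,"roll":0},
  {"fingers":0.2,"dx":0.045,"dy":0,"dz":0,"roll":0},
  {"fingers":0.2,"dx":0.05,"dy":0,"dz":0,"roll":0},
])

```text
time: 11.4
tool_pos: [0.6188, -0.173, 0.0412]
tcp_rot: [-3.134, -0.218, 0.001]
wrist_force: [-0.5, 0.6, -0.4]
width: 0.397
grip_force: 0.4
```

step_arm([
  {"fingers":0.2,"dx":0.005,"dy":0,"dz":0,"roll":0},
  {"fingers":0.2,"dx":0.01,"dy":0,"dz":0,"roll":0},
  {"fingers":0.2,"dx":0.014,"dy":0,"dz":0,"roll":0},
  {"fingers":0.2,"dx":0.017,"dy":0,"dz":0,"roll":0},
  {"fingers":0.2,"dx":0.017,"dy":0,"dz":0,"roll":0},
  {"fingers":0.2,"dx":0.017,"dy":0,"dz":0,"roll":0},
])

```text
time: 12.15
tool_pos: [0.6354, -0.1708, 0.0414]
tcp_rot: [-3.134, -0.218, 0.0]
wrist_force: [0.0, 0.9, -0.3]
width: 0.399
grip_force: 0.3
```

```bash
cat > chk.py <<'E'
from h import *
b=np.load("box.npz");s=read_state();print(((s["tool_pos"][:2]-b["t"])@b["R"]).round(4),s["tool_pos"],s["wrist_force"].round(1),s["time"])
# orange flap: side & wrist; depth-> box-frame points near the mouth/well
for n in ("side","scene","wrist"):
    c=calibration(n);p,d=read_camera(n);T=np.array(c["world_to_cam"]);H,S,V=cv2.split(cv2.cvtColor(p,cv2.COLOR_BGR2HSV))
    yy,xx=np.mgrid[:384,:512];uv=np.c_[xx.ravel(),yy.ravel()];o,r=rays(n,uv,c)
    W=(o+r*d.ravel()[:,None]);Q=np.c_[(W[:,:2]-b["t"])@b["R"],W[:,2]]
    fl=((H>=4)&(H<18)&(S>150)&(V>60)).ravel()&(d.ravel()>0)&(abs(Q[:,1])<.065)&(Q[:,0]>0)&(Q[:,0]<.12)
    if fl.any(): print(n,"flap px",fl.sum(),"x",np.percentile(Q[fl,0],[5,50,95]).round(3),"z",np.percentile(Q[fl,2],[5,50,95]).round(3))
    w=((V>140)&(S<70)).ravel()&(d.ravel()>0)&(abs(Q[:,1])<.056)&(Q[:,0]>-.14)&(Q[:,0]<.118)&(Q[:,2]>0)&(Q[:,2]<.075)
    if w.any(): print(n,"white px",w.sum(),"x",np.percentile(Q[w,0],[2,50,98]).round(3),"y",np.percentile(Q[w,1],[2,50,98]).round(3),"z",np.percentile(Q[w,2],[2,25,50,75,98]).round(3))
    cv2.imwrite(f"pics/chk_{n}_{s['time']:.2f}.png",p)
E
python3 chk.py
```

```text
[ 0.0027 -0.0016] [ 0.63537961 -0.17080238  0.04140379] [ 0.   0.9 -0.3] 12.15
side white px 62 x [-0.006  0.027  0.042] y [-0.055  0.022  0.038] z [0.014 0.047 0.05  0.056 0.069]
scene flap px 72 x [0.023 0.039 0.048] z [0.048 0.06  0.075]
wrist white px 3486 x [-0.012 -0.004  0.019] y [-0.054 -0.     0.054] z [0.036 0.038 0.038 0.046 0.058]
```

step_arm([
  {"fingers":0.2,"dx":-0.03,"dy":0,"dz":0,"roll":0},
  {"fingers":0.6,"dx":-0.05,"dy":0,"dz":-0.03,"roll":0},
  {"fingers":1,"dx":-0.07,"dy":-0.02,"dz":-0.08,"roll":0},
  {"fingers":1,"dx":-0.09,"dy":-0.04,"dz":-0.13,"roll":0},
  {"fingers":1,"dx":-0.09,"dy":-0.04,"dz":-0.18,"roll":0},
  {"fingers":1,"dx":-0.09,"dy":-0.04,"dz":-0.2,"roll":0},
  {"fingers":1,"dx":-0.09,"dy":-0.04,"dz":-0.2,"roll":0},
])

```text
time: 13.18
tool_pos: [0.542, -0.144, 0.2433]
tcp_rot: [3.133, 0.217, 0.006]
wrist_force: [-0.7, 0.1, -0.8]
width: 0.004
grip_force: 0.0
```

```bash
python3 chk.py; python3 - <<'E'
from h import *
for q in ([-.016,.15,.12],[-.016,.15,.065],[-.016,.093,.065]):print(delta(bw(q),8.0))
import glob
p=cv2.imread(sorted(glob.glob("pics/chk_wrist*"))[-1]);c=calibration("wrist")
b=np.load("box.npz")
H,S,V=cv2.split(cv2.cvtColor(p,cv2.COLOR_BGR2HSV))
l,bl=blobs((V>125)&(S<70))
for x in bl:
    if 1500<x[5]<30000:
        k=max(cv2.findContours((l==x[0]).astype(np.uint8),0,1)[0],key=len)[:,0]
        for z in(.017,.05): print(tuple(map(int,x[1:6])),z,cv2.minEnclosingCircle(((plane("wrist",k,z,c)[:,:2]-b["t"])@b["R"]).astype(np.float32)))
uv=proj("wrist",[bw([x,y,.017]) for x,y in((.06,0),(.06,.03),(.09,0),(.03,0),(.06,-.03),(.06,.054))],c)
for u,v in uv: print((u,v),p[int(v),int(u)] if 0<=v<384 else None)
E
```

```text
[-0.086   0.0379] [ 0.54202445 -0.14401005  0.24329952] [-0.7  0.1 -0.8] 13.175
side flap px 97 x [0.03  0.031 0.032] z [0.046 0.061 0.072]
side white px 139 x [0.01  0.027 0.041] y [-0.05  -0.008  0.023] z [0.017 0.018 0.02  0.021 0.023]
scene flap px 218 x [0.029 0.032 0.036] z [0.045 0.058 0.07 ]
scene white px 80 x [0.032 0.047 0.064] y [-0.028  0.009  0.038] z [0.016 0.018 0.018 0.019 0.021]
wrist flap px 319 x [0.029 0.03  0.03 ] z [0.047 0.059 0.065]
wrist white px 4086 x [-0.013  0.01   0.033] y [-0.054  0.002  0.055] z [0.004 0.015 0.017 0.037 0.039]
(array([ 0.0727, -0.111 ,  0.1187]), np.float64(-0.1))
(array([ 0.0729, -0.1109,  0.1737]), np.float64(-0.1))
(array([ 0.073 , -0.0539,  0.1736]), np.float64(-0.1))
(0, 0, 86, 266, 18631) 0.017 ((-0.05880146101117134, 0.3174535036087036), 0.18022041022777557)
(0, 0, 86, 266, 18631) 0.05 ((-0.055457182228565216, 0.2921845018863678), 0.1638767570257187)
(np.float64(289.4025784655429), np.float64(31.2852030872551)) [235 244 248]
(np.float64(262.5387802363176), np.float64(31.151657031346474)) [236 246 249]
(np.float64(289.90191919517736), np.float64(2.6688314772942476)) [235 243 248]
(np.float64(288.8549218395607), np.float64(59.31055715443483)) [221 237 246]
(np.float64(316.13287064571495), np.float64(31.632362822640488)) [236 244 248]
(np.float64(241.02495129618922), np.float64(31.198320024234533)) [216 227 227]
```

The reel lies flat in the well (top at about 18 mm) and the flap is shut. Now the bolt goes home.

step_arm([
  {"fingers":1,"dx":0.03,"dy":-0.05,"dz":0.02,"roll":0},
  {"fingers":1,"dx":0.073,"dy":-0.1,"dz":0.06,"roll":0},
  {"fingers":1,"dx":0.073,"dy":-0.109,"dz":0.1,"roll":0},
  {"fingers":1,"dx":0.073,"dy":-0.109,"dz":0.12,"roll":0},
  {"fingers":1,"dx":0.073,"dy":-0.109,"dz":0.15,"roll":0},
  {"fingers":1,"dx":0.073,"dy":-0.109,"dz":0.168,"roll":0},
  {"fingers":1,"dx":0.073,"dy":-0.109,"dz":0.174,"roll":0},
  {"fingers":1,"dx":0.073,"dy":-0.109,"dz":0.174,"roll":0},
])

```text
time: 14.32
tool_pos: [0.5981, -0.0261, 0.0676]
tcp_rot: [3.134, 0.217, 0.0]
wrist_force: [0.5, 0.6, 0.7]
width: 0.005
grip_force: 0.0
```

```bash
python3 - <<'E'
from h import *
print(read_state()["wrist_force"]);
for q in ([-.016,.148,.065],[-.016,.09,.065]):print(delta(bw(q),8.0))
E
```

```text
[0.49971948 0.64955474 0.67213064]
(array([-0.0019, -0.0011,  0.0026]), np.float64(-0.1))
(array([-0.0018,  0.0569,  0.0026]), np.float64(-0.1))
```

step_arm([
  {"fingers":1,"dx":-0.002,"dy":0.008,"dz":0.002,"roll":0},
  {"fingers":1,"dx":-0.002,"dy":0.014,"dz":0.002,"roll":0},
  {"fingers":1,"dx":-0.002,"dy":0.02,"dz":0.002,"roll":0},
  {"fingers":1,"dx":-0.002,"dy":0.027,"dz":0.002,"roll":0},
  {"fingers":1,"dx":-0.002,"dy":0.034,"dz":0.002,"roll":0},
  {"fingers":1,"dx":-0.002,"dy":0.041,"dz":0.002,"roll":0},
  {"fingers":1,"dx":-0.002,"dy":0.047,"dz":0.002,"roll":0},
  {"fingers":1,"dx":-0.002,"dy":0.051,"dz":0.002,"roll":0},
])

```text
time: 15.32
tool_pos: [0.6032, -0.0768, 0.0654]
tcp_rot: [-3.134, -0.217, -0.0]
wrist_force: [0.7, 1.2, 1.8]
width: -0.001
grip_force: 0.8
```

step_arm([
  {"fingers":1,"dx":0,"dy":0.001,"dz":0,"roll":0},
  {"fingers":1,"dx":0,"dy":0.002,"dz":0,"roll":0},
  {"fingers":1,"dx":0,"dy":0.003,"dz":0,"roll":0},
])

```text
time: 15.7
tool_pos: [0.6034, -0.0792, 0.0654]
tcp_rot: [-3.134, -0.218, 0.0]
wrist_force: [0.8, 2.0, 0.9]
width: -0.001
grip_force: 0.8
```

step_arm([
  {"fingers":1,"dx":0,"dy":0.001,"dz":0,"roll":0},
  {"fingers":1,"dx":0,"dy":0.002,"dz":0,"roll":0},
  {"fingers":1,"dx":0,"dy":0.003,"dz":0,"roll":0},
])

```text
time: 16.08
tool_pos: [0.6039, -0.0823, 0.0654]
tcp_rot: [-3.134, -0.218, 0.0]
wrist_force: [0.8, 1.3, 0.6]
width: 0.003
grip_force: 0.8
```

```bash
python3 - <<'E'
from h import *
b=np.load("box.npz");s=read_state();print((s["tool_pos"][:2]-b["t"])@b["R"],s["wrist_force"])
E
```

```text
[-0.01617761  0.0904224 ] [0.83837374 1.2611183  0.64583078]
```

step_arm([
  {"fingers":1,"dx":0,"dy":0.001,"dz":0,"roll":0},
  {"fingers":1,"dx":0,"dy":0.002,"dz":0,"roll":0},
  {"fingers":1,"dx":0,"dy":0.003,"dz":0,"roll":0},
  {"fingers":1,"dx":0,"dy":0.003,"dz":0,"roll":0},
])

```text
time: 16.58
tool_pos: [0.604, -0.0828, 0.0655]
tcp_rot: [-3.13, -0.216, 0.001]
wrist_force: [-0.4, 9.9, 3.3]
width: -0.002
grip_force: 5.1
```

The bolt hit its stop at home. I retreat and verify.

step_arm([
  {"fingers":1,"dx":0,"dy":-0.02,"dz":0,"roll":0},
  {"fingers":1,"dx":0,"dy":-0.03,"dz":-0.03,"roll":0},
  {"fingers":1,"dx":-0.03,"dy":-0.03,"dz":-0.09,"roll":0},
  {"fingers":1,"dx":-0.07,"dy":0.01,"dz":-0.14,"roll":0},
  {"fingers":1,"dx":-0.1,"dy":0.05,"dz":-0.19,"roll":0},
  {"fingers":1,"dx":-0.1,"dy":0.07,"dz":-0.2,"roll":0},
  {"fingers":1,"dx":-0.1,"dy":0.07,"dz":-0.2,"roll":0},
  {"fingers":1,"dx":-0.1,"dy":0.07,"dz":-0.2,"roll":0},
])

```text
time: 17.58
tool_pos: [0.5143, -0.1679, 0.2645]
tcp_rot: [-3.133, -0.217, 0.002]
wrist_force: [-0.7, 0.6, -1.1]
width: -0.002
grip_force: 0.0
```

```bash
python3 chk.py; python3 - <<'E'
from h import *
import glob
p=cv2.imread(sorted(glob.glob("pics/chk_wrist*"))[-1]);c=calibration("wrist");b=np.load("box.npz")
H,S,V=cv2.split(cv2.cvtColor(p,cv2.COLOR_BGR2HSV));yy,xx=np.nonzero(((H<6)|(H>174))&(S>150)&(V>60))
q=(plane("wrist",np.c_[xx,yy],.085,c)[:,:2]-b["t"])@b["R"]
k=(abs(q[:,0]+.016)<.03)&(abs(q[:,1]-.085)<.06);print("knob top extents",q[k].min(0).round(4),q[k].max(0).round(4))
E
```

```text
[-0.1168  0.0182] [ 0.51434534 -0.16787571  0.26451817] [-0.7  0.6 -1.1] 17.575
side flap px 97 x [0.03  0.031 0.033] z [0.047 0.059 0.073]
side white px 141 x [-0.019  0.027  0.041] y [-0.056 -0.011  0.048] z [0.017 0.019 0.02  0.022 0.056]
scene flap px 221 x [0.028 0.032 0.035] z [0.045 0.058 0.071]
scene white px 76 x [0.033 0.048 0.065] y [-0.03   0.008  0.036] z [0.016 0.018 0.018 0.019 0.021]
wrist flap px 497 x [0.028 0.03  0.031] z [0.048 0.058 0.076]
wrist white px 4044 x [-0.02   0.011  0.051] y [-0.054  0.005  0.054] z [0.004 0.016 0.017 0.037 0.051]
knob top extents [-0.0252  0.0589] [-0.0087  0.0763]
```

```bash
python3 -c "
from workcell import *
print(finish_job())"
```

```text
the job is handed in; nothing more can be done
None
```

The job is handed in: the reel lies flat in the well, the flap has shut behind it, and the bolt is pushed fully home (knob measured at y ≈ 68 mm), all in about 18 s of the 64 s allowed.

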